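# Mix a flask on the touch-operated mixer

### The arm

A 6-joint arm with a two-finger parallel gripper is mounted at the origin on the work surface. World frame = base frame: x ahead of the robot, y to its left, z up, the work surface at z = 0. Lengths are in m, angles in rad, forces in N, time in s.
With the tool pointing down it reaches from about 0.325 to 0.775 m from the base axis. Payload 9.3 kg.
Tool frame: the origin (TCP) lies at the centre of the arm's flange, where the gripper is bolted on; the fingertips stand 173 mm ahead of it and the grasp point (between the pads) lies 155 mm ahead of it (ctrl.grip_point_offset is the z of the grasp point in the tool frame, in m); z points along the fingers, y is the line along which they close (so a half turn about z gives the same grasp; the last joint's range is limited). The gripper opens to 85 mm and grips with 20 to 120 N. Pads are 22 mm wide; open, the fingers measure 114 mm over their backs; the gripper's body (76 mm by 85 mm) begins 54 mm behind the grasp point. The pads swing forward as they close: fully open they stand 13 mm farther back than shut.
Start: joints at [0.959, 0.259, 0.021, 1.334, 0, 1.418], TCP at [0.244, 0.493, 0.405] pointing down, gripper open.
Joint ranges: [-3.04, 3.04], [-0.91, 1.82], [-1.04, 1.36], [-1.92, 1.95], [-1.52, 1.45], [-3.14, 3.14]. Speed limits (rad/s): [2.22, 2.22, 2.79, 3.14, 3.14, 3.14].

### API

Orientations are given as a rotation vector (axis times angle).
In Python, from rig import ctrl gives the robot as it stands.
- The arm moves only by the shell command python3 -m crank 'ROWS' [FORCE]. ROWS is a JSON object of lists of equal length, an entry for each row: "jaw": the opening, from 0 (shut) to 1 (fully open); "xyz": the shift along the world's x, y, z in m, a list of three; "rotation": the turn, a rotation vector about the world's x, y, z in degrees, a list of three. A call has 1 to 8 rows; each row is the pose to reach, as a shift and turn from the pose commanded when the call began; what a row does not reach only later rows make up. A row lasts 1/8 s, in which the tool goes at most 62.5 mm and 10.7 degrees, less where a joint would pass 70% of its speed; a pose out of reach is approached as far as the arm can. A call with a gripper value outside its range is refused whole. The fingers move at their own pace and stop on an object; FORCE is the grip in N (left out, the last holds). Time passes only in rows, so rows that repeat a pose let the fingers close. It gives the time, the measured TCP pose, the force, the opening and the grip force at its end, in the units of the state.
- ctrl.get_state(): the state, without advancing time (a new reading comes with each control period).
- ctrl.camera(name): name is "scene" or "top"; returns a dict with "img" (400x640x3 uint8, red, green, blue), "depth" (400x640 float32, m along the optical axis (not along the pixel's ray), 0 where there is no reading), "fov_y" (degrees; the focal length in pixels is half the picture's height over the tangent of half this angle, whatever the lens; pixels are square), "cx", "cy" (the principal point, pixels), "xyz" and "attitude" of the camera in the world. Camera axes: x right, y down, z forward; pixel columns grow to the right and rows downward; lengths in m; the calibration is good to about 2 mm. A picture is of the moment at which its call begins.
- ctrl.close_job(): hands the job in; it is judged then, once.
Trained networks look in a picture, given as the dict that the camera call returned (one of the last four; its "shot" number tells which), for a name from the list of things; names that differ only in an ending like _2 or _b are one class to them, and where a whole thing is asked for, a point or a joint stands for the part that bears it (a point fixed in the world has none). Each returns a list of dicts, best first, with "p" (0 to 1); they miss things now and then, are a little off and sometimes report something else, mostly with a low value. They report only what shows in the picture. A call takes as long as a camera call.
- ctrl.trace(picture, query): "pixels" (400x640 bool, what is visible of it) and "location" ([column, row] in pixels, amid what is visible of it).
- ctrl.place_of(picture, query): "location" ([column, row] in pixels: a listed point, or the origin of a listed thing).
The state is a dict: "time": time; "joint_positions": joint angles; "dq": joint speeds; "joint_efforts": joint torques, N m; "tool_pos": TCP position; "tool_rot": TCP orientation; "contact_force": force on the tool from outside, world axes, zero at the start; "wrist_torque": the same for the moment, N m; "opening": opening from 0.0 (shut) to 1.0 (fully open); "grip_force": force on a finger pad.
Only numpy, scipy, OpenCV 4.12 (cv2) and the standard library are available. Lean on these libraries where they do the work, as an engineer would, in place of code of your own. Each camera call takes 0.05 s, during which the arm holds its last target. There are 200 camera calls.

### The job

Switch the lab mixer on by pressing down the front end of its rocker switch, then take the round-bottom flask by its neck off its cork ring, set the bulb upright in the mixer's sprung ring cradle and press it steadily down, without ramming the glass, until the cradle is at the bottom of its travel. The mixer only runs while the flask is held down, so finish there: fingers still around the neck, flask upright and pressed fully down, nothing released. Leave the other things on the bench where they stand.

Things in the scene. Friction and masses are not known exactly. Their poses are not given: they have to be found in the camera images.
- mixer: White bench mixer, fixed, 190 (x) x 134 (y) x 100 mm high. Origin: centre of its underside. Its x axis points from the grey, slightly sloped panel (front, 80 to 90 mm high) to the ring cradle (rear); z up. On the panel: a black rocker switch (y = -28 mm) and a speed dial (y = +30 mm, 17 mm proud; leave it). Stands on either side of the bench, turned up to about 17 degrees.
- rocker (a joint): Tilt of the black rocker switch in rad: about -0.2 to -0.13 = off (front end up, about 7 mm above its pressed position), +0.2 = on (front end pressed fully down). Stays where it is left; needs about 2 to 5 N at the front end. The rocker is 37 mm long along the mixer's x and 24 mm wide, pivoting at its middle.
- rocker_front (a point): Top of the rocker's front end, 1.5 mm in from the edge: the point to press straight down with closed fingers. It moves with the rocker and goes about 7 mm down from off to on.
- cradle (a joint): How far the ring cradle is pressed down, m: 0 = up (at rest), 0.010 = bottom of its travel. Spring-loaded: starts to give at about 4.5 N and needs about 11.5 N at the bottom (the flask's own weight counts towards it); it springs back up when let go.
- cradle_seat (a point): Centre of the top face of the ring cradle: black rubber ring, 80 mm outside, 48 mm inside diameter, 18 mm deep, on a sprung steel stem 35 mm behind the mixer's centre. About 145 mm above the bench when up; moves down with the cradle. With the bulb seated its centre is about 21 mm above this point, its lowest point about 11 mm below.
- flask: Round-bottom flask of brown glass with a short glass stopper, closed, about 0.11 to 0.23 kg. Bulb 64 mm diameter, straight round neck 28 mm diameter from 66 to 112 mm above the bottom, stopper 25 mm diameter up to 126 mm. Origin: lowest point of the bulb; z runs up the neck. Starts upright, its bulb sunk about 9 mm into the cork ring.
- flask_bulb (a point): Centre of the flask's bulb, 32 mm above its lowest point.
- flask_neck (a point): On the flask's axis, 92 mm above its lowest point: a good height to grip the neck.
- cork_ring: Loose cork ring in which the flask stands, 84 mm outside and 44 mm inside diameter, 28 mm high. Origin: centre of its underside. The flask stands on the side of the bench away from the mixer.
- conical_flask: Bystander: clear conical flask, base 64 mm diameter, 105 mm high, between the mixer and the cork ring. Origin: centre of its underside.
- dropper_a: Bystander: brown dropper bottle, 34 mm diameter, 94 mm high, in front near the middle. Origin: centre of its underside.
- dropper_b: Bystander: brown dropper bottle, 39 mm diameter, 94 mm high, in front near the middle. Origin: centre of its underside.
- ph_meter: Bystander: white hand-held meter lying flat, 150 x 74 x 30 mm, at the back near the middle. Origin: centre of its underside; x along its length.
- beaker: Bystander: glass beaker, 68 mm diameter, 85 mm high, on the left. Origin: centre of its underside.
- spare_ring: Bystander: small empty cork ring, 64 mm diameter, 24 mm high, on the right. Origin: centre of its underside.
- wash_bottle: Bystander: white wash bottle with a bent spout, 74 mm diameter, 212 mm high, on the left. Origin: centre of its underside.

How it is judged:
On the way, in this order (a step that is already met when the one before it is completed fails the run):
1. the mixer is switched on: front end of the rocker pressed down (value of joint rocker above 0.12 rad), for 0.2 s.
2. the flask is lifted off its cork ring in the fingers, upright (height (world z) of flask above 0.05 m and contact force between flask and the fingers above 1 N and contact force between flask and cork_ring below 0.1 N and angle between flask's own z axis and vertical below 0.35 rad), for 0.2 s.
3. the flask, held by the neck and seated in the ring, presses the cradle down to the bottom of its travel (value of joint cradle above 0.008 m and horizontal distance between flask_bulb and cradle_seat below 0.005 m and contact force between flask and cradle above 9 N and contact force between flask and the fingers above 1 N), for 0.2 s.
At the end, for the whole second after the job is handed in: Rocker on (over 0.12 rad); flask still gripped below its stopper, bulb centre within 5 mm of the ring's axis and seated, tilt under 10 degrees, at rest, itself keeping the cradle at least 8 of its 10 mm down (over 9 N on the cradle) (all of step 3 and z of the grasp point in the frame of flask below 0.122 m and z of flask_bulb in the frame of cradle_seat below 0.026 m and angle between flask's own z axis and vertical below 0.17 rad and linear speed of flask below 0.02 m/s and value of joint rocker above 0.12 rad); the arm keeps its last pose, push and grip.
It fails at once if the flask is rammed into the cradle (over 50 N) (contact force between flask and cradle above 50 N).
It fails at once if the flask is tipped over (angle between flask's own z axis and vertical above 0.8 rad).
It fails at once if a bystander is disturbed (moved over 30 mm) (distance of any of conical_flask, dropper_a, dropper_b, ph_meter, beaker, spare_ring, wash_bottle from where it was at the start of the episode above 0.03 m).
It also fails if it takes over 64 s, if anything falls off the work surface, if the arm or the gripper's body presses on something with over 40 N, if the wrist force passes 120 N, or if a joint passes its speed limit or range.

## Working session

There is one attempt and no reset: what is moved stays moved. The work goes in short steps, Python scripts to look and compute and a shell command to move; the robot and the scene stay as the last step left them, time stands still between calls to the robot, and variables do not carry over. Pictures are saved under pics/ and viewed, at most 10 in all, crops included, and the job is handed in when it is done.

```bash
mkdir -p pics; cat > h.py <<'E'
import numpy as np, cv2
from scipy.spatial.transform import Rotation as R
from rig import ctrl
def K(p): return 200/np.tan(np.radians(p["fov_y"])/2)
def rot(p):
    a=np.array(p["attitude"],float)
    return a if a.shape==(3,3) else R.from_rotvec(a).as_matrix()
def ray(p,uv):
    f=K(p); return rot(p)@np.array([(uv[0]-p["cx"])/f,(uv[1]-p["cy"])/f,1.])
def at_z(p,uv,z):
    r=ray(p,uv); o=np.array(p["xyz"]); return o+r*(z-o[2])/r[2]
def cloud(p,mask):
    v,u=np.nonzero(mask&(p["depth"]>0)); d=p["depth"][v,u]; f=K(p)
    c=np.stack([(u-p["cx"])/f*d,(v-p["cy"])/f*d,d],1)
    return c@rot(p).T+np.array(p["xyz"])
def tri(p,a,q,b):
    A=[];y=[]
    for c,uv in((p,a),(q,b)):
        r=ray(c,uv); r/=np.linalg.norm(r); M=np.eye(3)-np.outer(r,r); A.append(M); y.append(M@np.array(c["xyz"]))
    return np.linalg.lstsq(np.vstack(A),np.hstack(y),rcond=None)[0]
E
python3 - <<'E'
from h import *
S=ctrl.camera("scene");T=ctrl.camera("top")
for n,p in(("scene",S),("top",T)):
    cv2.imwrite(f"pics/{n}0.png",p["img"][:,:,::-1]); print(n,p["xyz"],p["attitude"],p["fov_y"],p["cx"],p["cy"])
for q in["mixer","rocker_front","cradle_seat","flask","flask_bulb","flask_neck","cork_ring","conical_flask","dropper_a","ph_meter","beaker","spare_ring","wash_bottle"]:
    for n,p in(("s",S),("t",T)):
        print(q,n,[(np.round(d["location"]).tolist(),round(d["p"],2)) for d in ctrl.place_of(p,q)][:3])
print(ctrl.get_state())
E
```

```text
scene [1.32077234 0.70190195 0.88296181] [-1.01591315 -2.31932839  1.1842693 ] 42.929776765260044 312.00856251973823 205.69711523080477
top [ 0.42100898 -0.01913643  1.22676399] [-2.16496248  2.10964423 -0.1399785 ] 48.99066296035277 319.7001761272542 199.88699766390582
mixer s [([360.0, 281.0], 0.94)]
mixer t [([266.0, 205.0], 0.82), ([378.0, 230.0], 0.69)]
rocker_front s [([458.0, 339.0], 0.67), ([287.0, 198.0], 0.34)]
rocker_front t [([273.0, 223.0], 0.68), ([176.0, 242.0], 0.35)]
cradle_seat s [([355.0, 237.0], 0.83)]
cradle_seat t [([256.0, 183.0], 0.6)]
flask s [([290.0, 208.0], 0.74)]
flask t [([331.0, 265.0], 0.68), ([376.0, 225.0], 0.67)]
flask_bulb s [([287.0, 197.0], 0.91)]
flask_bulb t [([375.0, 228.0], 0.84), ([265.0, 206.0], 0.26)]
flask_neck s [([289.0, 184.0], 0.81)]
flask_neck t []
cork_ring s [([292.0, 215.0], 0.63)]
cork_ring t [([374.0, 225.0], 0.54)]
conical_flask s [([333.0, 232.0], 0.82)]
conical_flask t [([323.0, 229.0], 0.7)]
dropper_a s [([349.0, 215.0], 0.84), ([356.0, 229.0], 0.63)]
dropper_a t [([332.0, 266.0], 0.6), ([309.0, 262.0], 0.46)]
ph_meter s [([
[... 369 characters left out ...]
0.63)]
{'time': 1.4, 'joint_positions': array([ 9.59381326e-01,  2.58598730e-01,  2.14691918e-02,  1.33369380e+00,
       -5.13249034e-05,  1.41818619e+00]), 'dq': array([-0.00169648,  0.00013504,  0.00067191, -0.00168901, -0.00241985,
       -0.00049407]), 'joint_efforts': array([ 5.59825949e-04, -5.55386567e+01,  3.44730449e+01,  1.40429773e-03,
       -9.05049365e-05,  2.71160212e-05]), 'tool_pos': array([0.24359068, 0.49310378, 0.40466727]), 'tool_rot': array([ 7.14375961e-01,  3.05925406e+00, -6.94229669e-05]), 'contact_force': array([-0.21281098,  0.17966103,  0.15875971]), 'wrist_torque': array([-0.00031024,  0.00148237,  0.00584778]), 'grip_force': 0.0, 'opening': 0.9976905282445233}
```

View pics/scene0.png

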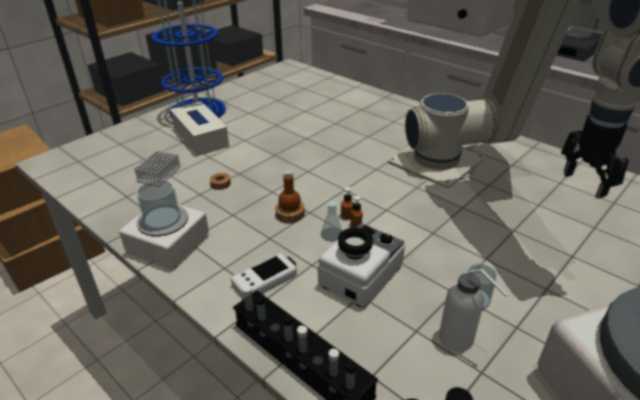

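View pics/top0.png

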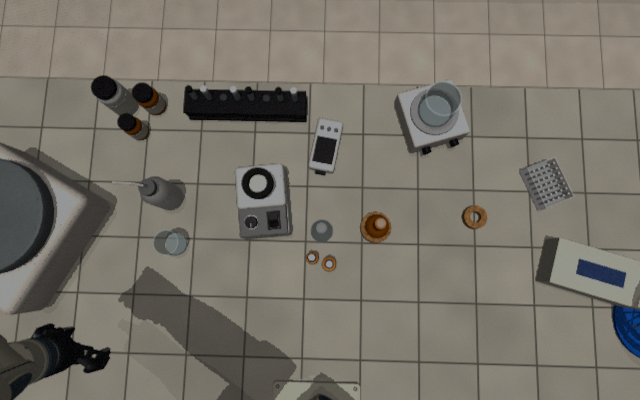

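The scene view shows the mixer at about (360,265), with the flask on its cork ring at (290,200). The top view has the cradle at (258,183), the rocker at about (274,219), the dial at about (251,222), the flask at about (376,226), the conical flask at (322,230) and the droppers at (312,257) and (329,263).

```bash
python3 - <<'E'
from h import *
T=ctrl.camera("top");S=ctrl.camera("scene")
c=cv2.resize(T["img"][150:275,225:405],None,fx=4.4,fy=4.4,interpolation=cv2.INTER_CUBIC)
cv2.imwrite("pics/crop1.png",c[:,:,::-1])
def best(p,q): return ctrl.trace(p,q)[0]
mt=best(T,"mixer"); print("mixer p",mt["p"],mt["location"])
C=cloud(T,mt["pixels"]); print("z pct",np.percentile(C[:,2],[1,10,30,50,70,90,99]).round(3))
f=C[(C[:,2]>.06)&(C[:,2]<.11)]
rc=cv2.minAreaRect((f[:,:2]*1000).astype(np.float32)); print("rect",rc, "n",len(f))
ring=C[C[:,2]>.13]; print("ring",len(ring),np.median(ring[:,2]),cv2.minEnclosingCircle((ring[:,:2]*1000).astype(np.float32)),ring.mean(0))
for q in["cradle_seat","rocker_front","flask_bulb"]:
    a=ctrl.place_of(T,q)[0]["location"];b=ctrl.place_of(S,q)[0]["location"]
    print(q,"tri",tri(T,a,S,b).round(4),a,b)
print("seat z.145",at_z(T,ctrl.place_of(T,"cradle_seat")[0]["location"],.145).round(4))
print("rocker z.09",at_z(T,ctrl.place_of(T,"rocker_front")[0]["location"],.092).round(4))
for n,p in(("t",T),("s",S)):
  for q in("flask","cork_ring"):
    m=ctrl.trace(p,q)[0]; C=cloud(p,m["pixels"]); print(n,q,round(m["p"],2),m["location"],len(C),C.min(0).round(3),C.max(0).round(3))
    for z0,z1 in((.015,.035),(.035,.075),(.09,.12),(.12,.137)):
        g=C[(C[:,2]>z0)&(C[:,2]<z1)]
        if len(g)>3: print("  ",z0,z1,len(g),g.min(0).round(4),g.max(0).round(4),g.mean(0).round(4))
for q,z in(("conical_flask",0),("dropper_a",0),("ph_meter",0),("beaker",0),("wash_bottle",0)):
    print(q,[at_z(T,d["location"],z)[:2].round(3).tolist() for d in ctrl.place_of(T,q)[:2]])
E
```

```text
mixer p 0.66 [261.0, 200.1]
z pct [-0.002  0.071  0.087  0.096  0.101  0.143  0.148]
rect ((587.383056640625, 156.40951538085938), (188.38710021972656, 134.0410919189453), 6.408135890960693) n 2807
ring 564 0.1446745852273973 ((622.7195434570312, 160.613525390625), 40.09405517578125) [0.62175744 0.15973044 0.1436955 ]
cradle_seat tri [0.6204 0.1622 0.1447] [254.7, 183.7] [354.1, 237.7]
rocker_front tri [0.5202 0.1207 0.0895] [273.0, 225.2] [367.3, 228.3]
flask_bulb tri [ 0.5257 -0.1574  0.0528] [376.7, 228.6] [285.3, 197.6]
seat z.145 [0.6181 0.165  0.145 ]
rocker z.09 [0.5195 0.1211 0.092 ]
t flask 0.32 [311.2, 258.4] 136 [ 0.425  0.003 -0.001] [0.459 0.035 0.099]
   0.035 0.075 86 [0.4252 0.0054 0.041 ] [0.4572 0.0352 0.0732] [0.4407 0.0191 0.0523]
   0.09 0.12 38 [0.4326 0.0122 0.0903] [0.448  0.0279 0.0986] [0.4413 0.0198 0.0938]
t cork_ring 0.69 [367.9, 232.5] 195 [ 0.489 -0.192  0.003] [ 0.563 -0.109  0.034]
   0.015 0.035 188 [ 0.489  -0.1918  0.0158] [ 0.5626 -0.1089  0.0337] [ 0.5139 -0.1377  0.0277]
s flask 0.98 [291.1, 195.8] 596 [ 0.391 -0.32  -0.004] [ 0.562 -0.115  0.148]
   0.015 0.035 6 [ 0.5344 -0.1906  0.0262] [ 0.5535 -0.1359  0.035 ] [ 0.5452 -0.1635  0.0305]
   0.035 0.075 286 [ 0.5005 -0.1704  0.0354] [ 0.5615 -0.1147  0.075 ] [ 0.5412 -0.1344  0.0596]
   0.09 0.12 90 [ 0.5208 -0.1573  0.0902] [ 0.5424 -0.1305  0.1197] [ 0.5345 -0.1425  0.1045]
   0.12 0.137 63 [ 0.5171 -0.1607  0.1203] [ 0.5449 -0.1347  0.1363] [ 0.5329 -0.1428  0.1286]
s cork_ring 0.89 [290.8, 213.0] 390 [ 0.489 -0.184 -0.001] [ 0.571 -0.105  0.034]
   0.015 0.035 279 [ 0.4892 -0.1845  0.0151] [ 0.5713 -0.1052  0.0336] [ 0.5422 -0.1326  0.0256]
conical_flask [[0.513, 0.003]]
dropper_a [[0.426, 0.026], [0.413, -0.032]]
ph_meter [[0.765, -0.007]]
beaker [[0.472, 0.394], [0.553, -0.427]]
wash_bottle [[0.598, 0.42], [0.537, -0.16]]
```

View pics/crop1.png

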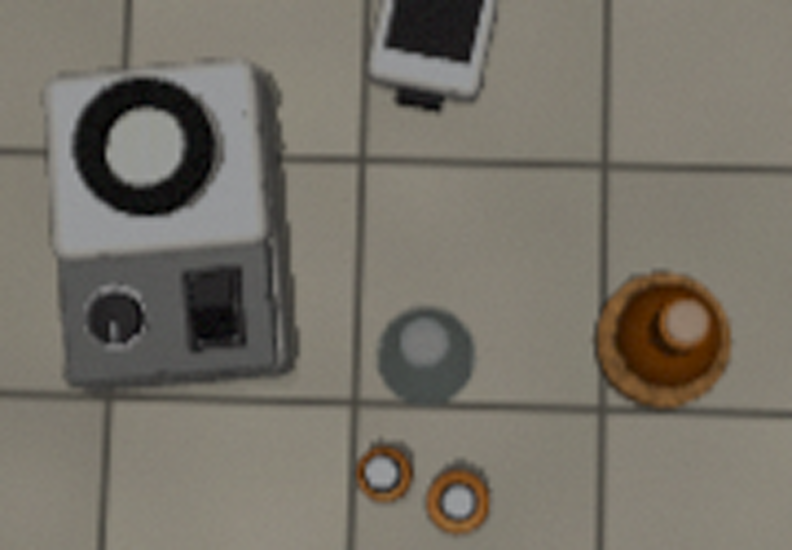

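The enlarged crop shows the ring cradle centred at crop (146,146), the rocker running from (213,268) to (217,346), the cork ring at (663,340) and the stopper at (688,322). Next I refine these with depth and circle fits.

```bash
python3 - <<'E'
from h import *
T=ctrl.camera("top");S=ctrl.camera("scene")
u=lambda a,b:(225+(a+.5)/4.4-.5,150+(b+.5)/4.4-.5)
print("ring",at_z(T,u(146,146),.145).round(4))
for b in(268,320,340,346): print("rocker",b,at_z(T,u(216,b),.092).round(4))
print("stopper",at_z(T,u(688,322),.145).round(4),"cork",at_z(T,u(663,340),.028).round(4))
# scene: neck axis at z=.11
m=ctrl.trace(S,"flask")[0]["pixels"]; k=max(range(cv2.connectedComponents(m.astype(np.uint8))[0])[1:],key=lambda i:(cv2.connectedComponents(m.astype(np.uint8))[1]==i).sum())
m=cv2.connectedComponents(m.astype(np.uint8))[1]==k
for r in range(172,222,4):
    c=np.nonzero(m[r])[0]
    if len(c): print(r,c.min(),c.max(),end="; ")
nb=ctrl.place_of(S,"flask_neck")[0]["location"]; bb=ctrl.place_of(S,"flask_bulb")[0]["location"]
print("\nneck z.111",nb,at_z(S,nb,.111).round(4),"bulb z.051",bb,at_z(S,bb,.051).round(4))
for n in("dial","ring"):pass
# depth on rocker patch, mixer frame
c=np.array([.5875,.1565]);y=np.radians(6.4);ca,sa=np.cos(y),np.sin(y)
M=np.zeros((400,640),bool);M[205:240,235:295]=1
P=cloud(T,M);d=P[:,:2]-c;X=d[:,0]*ca+d[:,1]*sa;Y=-d[:,0]*sa+d[:,1]*ca
for x in range(-95,-15,5):
    g=(abs(Y+.028)<.008)&(abs(X*1000-x)<2.5); h=(abs(Y)<.008)&(abs(X*1000-x)<2.5)
    print(x,P[g,2].mean().round(4),P[h,2].mean().round(4),end=" | ")
E
```

```text
ring [0.6205 0.1573 0.145 ]
rocker 268 [0.5579 0.1209 0.092 ]
rocker 320 [0.527  0.1196 0.092 ]
rocker 340 [0.5151 0.1191 0.092 ]
rocker 346 [0.5116 0.1189 0.092 ]
stopper [ 0.5277 -0.152   0.145 ] cork [ 0.5276 -0.1509  0.028 ]
172 284 292; 176 283 293; 180 283 293; 184 283 293; 188 283 293; 192 281 297; 196 279 299; 200 279 300; 204 280 299; 208 283 297; 
neck z.111 [288.0, 182.0] [ 0.5284 -0.1504  0.111 ] bulb z.051 [285.9, 199.7] [ 0.5338 -0.1572  0.051 ]
-95 0.0296 0.0331 | -90 0.0784 0.0789 | -85 0.0807 0.0797 | -80 0.0831 0.082 | -75 0.0866 0.0818 | -70 0.0946 0.0817 | -65 0.094 0.0826 | -60 0.0912 0.0842 | -55 0.0904 0.0843 | -50 0.091 0.0848 | -45 0.091 0.0875 | -40 0.0913 0.0865 | -35 0.0899 0.0879 | -30 0.0886 0.0878 | -25 0.0893 0.0891 | -20 0.0942 0.0935 |
```

```bash
python3 -m crank '{"jaw":[0,0,0,0,0,0,0,0],"xyz":[[0.034,-0.047,-0.01],[0.068,-0.093,-0.02],[0.102,-0.14,-0.03],[0.137,-0.187,-0.04],[0.171,-0.233,-0.05],[0.205,-0.28,-0.06],[0.239,-0.326,-0.07],[0.273,-0.373,-0.08]],"rotation":[[0,0,4],[0,0,8],[0,0,12],[0,0,16],[0,0,20],[0,0,25],[0,0,29],[0,0,32.7]]}' 40
python3 -m crank '{"jaw":[0,0],"xyz":[[0,0,-0.02],[0,0,-0.02]],"rotation":[[0,0,0],[0,0,0]]}'
python3 - <<'E'
from h import *
S=ctrl.camera("scene");T=ctrl.camera("top");s=ctrl.get_state()
print(s["tool_pos"],R.from_rotvec(s["tool_rot"]).as_matrix().round(3).tolist(),s["joint_positions"].round(2),s["opening"],s["contact_force"],s["time"])
a=cv2.resize(S["img"][190:310,300:430],None,fx=3.5,fy=3.5,interpolation=2);b=cv2.resize(T["img"][150:270,220:320],None,fx=3.5,fy=3.5,interpolation=2)
cv2.imwrite("pics/press1.png",np.hstack([a,b])[:,:,::-1])
E
```

```text
time: 3.65
tool_pos: [0.5175, 0.1184, 0.3245]
tool_rot: [-0.179, 3.136, 0.0]
contact_force: [0.2, 1.6, -0.5]
opening: 0.003
grip_force: 0.0
time: 3.9
tool_pos: [0.5164, 0.1194, 0.3034]
tool_rot: [0.173, -3.134, -0.0]
contact_force: [-0.1, -0.4, 1.5]
opening: 0.003
grip_force: 0.0
[0.51644712 0.12042962 0.30512009] [[-0.994, -0.112, -0.0], [-0.112, 0.994, 0.0], [0.0, 0.0, -1.0]] [ 0.07  0.27 -0.22  1.08  0.   -0.04] -0.0005788028672220691 [-0.79472571  0.14144628 -0.05420738] 4.0
```

View pics/press1.png

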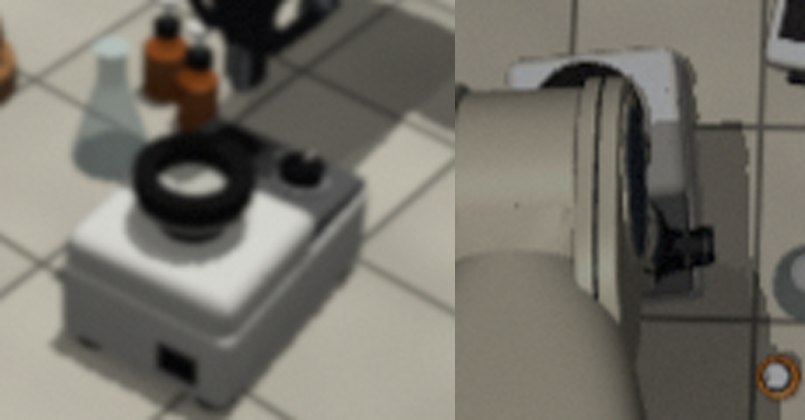

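Left part: the ring is at (193,180), the rocker sits just behind it at (235,140), and the shut fingertips hang above that at (245,75). I press down gently while watching the force.

```bash
Z='[0,0,0]'; python3 -m crank '{"jaw":[0,0,0,0,0],"xyz":[[0,0,-0.015],[0,0,-0.03],[0,0,-0.036],[0,0,-0.039],[0,0,-0.04]],"rotation":[[0,0,0],[0,0,0],[0,0,0],[0,0,0],[0,0,0]]}'
python3 -m crank '{"jaw":[0,0,0],"xyz":[[0,0,-0.0015],[0,0,-0.003],[0,0,-0.003]],"rotation":[[0,0,0],[0,0,0],[0,0,0]]}'
```

```text
time: 4.62
tool_pos: [0.5165, 0.1202, 0.2647]
tool_rot: [0.176, -3.137, -0.0]
contact_force: [-1.3, 0.5, 1.3]
opening: 0.001
grip_force: 1.0
time: 5.0
tool_pos: [0.5165, 0.1201, 0.2622]
tool_rot: [-0.176, 3.136, 0.0]
contact_force: [-4.0, -0.2, 6.4]
opening: -0.0
grip_force: 3.7
```

```bash
python3 -m crank '{"jaw":[0,0,0,0],"xyz":[[0,0,-0.0015],[0,0,-0.003],[0,0,-0.003],[0,0,-0.003]],"rotation":[[0,0,0],[0,0,0],[0,0,0],[0,0,0]]}'
```

```text
time: 5.5
tool_pos: [0.5163, 0.1201, 0.2616]
tool_rot: [-0.176, 3.134, -0.0]
contact_force: [-13.7, -0.9, 31.5]
opening: -0.0
grip_force: 16.6
```

```bash
python3 -m crank '{"jaw":[0,0,0,0.5,1,1,1,1],"xyz":[[0,0,0.03],[0,0,0.09],[0,-0.04,0.1],[0.002,-0.09,0.1],[0.004,-0.14,0.1],[0.007,-0.19,0.1],[0.01,-0.24,0.1],[0.0114,-0.2713,0.1]],"rotation":[[0,0,0],[0,0,0],[0,0,0],[0,0,0],[0,0,0],[0,0,0],[0,0,0],[0,0,0]]}'
python3 - <<'E'
from h import *
S=ctrl.camera("scene");T=ctrl.camera("top");s=ctrl.get_state()
print(s["tool_pos"],s["opening"],s["time"],s["contact_force"])
a=cv2.resize(S["img"][160:280,270:410],None,fx=3.2,fy=3.2,interpolation=2);b=cv2.resize(T["img"][150:270,230:330],None,fx=3.2,fy=3.2,interpolation=2)
cv2.imwrite("pics/after.png",np.hstack([a,b])[:,:,::-1])
c=np.array([.5875,.1565]);y=np.radians(6.4);ca,sa=np.cos(y),np.sin(y)
M=np.zeros((400,640),bool);M[205:240,235:295]=1
P=cloud(T,M);d=P[:,:2]-c;X=d[:,0]*ca+d[:,1]*sa;Y=-d[:,0]*sa+d[:,1]*ca
for x in range(-90,-20,5):
    g=(abs(Y+.028)<.008)&(abs(X*1000-x)<2.5); print(x,P[g,2].mean().round(4),end=" | ")
nb=ctrl.place_of(S,"flask_neck")[:1];print([at_z(S,n["location"],.111).round(4) for n in nb])
sg=ctrl.trace(T,"cradle_seat")[0];print(sg["p"],sg["location"],sg["pixels"].sum())
C=cloud(T,sg["pixels"]);C=C[C[:,2]>.13];print(cv2.minEnclosingCircle((C[:,:2]*1000).astype(np.float32)),(C.max(0)+C.min(0))/2)
sg=ctrl.trace(S,"cradle_seat")[0];C=cloud(S,sg["pixels"]);C=C[(C[:,2]>.137)&(C[:,2]<.155)];print(sg["p"],len(C),cv2.minEnclosingCircle((C[:,:2]*1000).astype(np.float32)),(C.max(0)+C.min(0))/2,np.median(C[:,2]))
E
```

```text
time: 6.5
tool_pos: [0.5281, -0.1536, 0.3586]
tool_rot: [-0.173, 3.136, -0.001]
contact_force: [0.1, 0.4, 1.2]
opening: 0.997
grip_force: 0.0
[ 0.52827981 -0.15419955  0.35828169] 1.0016377078896106 6.6 [ 0.66456243  0.48222322 -1.04609377]
-90 0.0784 | -85 0.0811 | -80 0.0823 | -75 0.0845 | -70 0.0882 | -65 0.09 | -60 0.0909 | -55 0.0904 | -50 0.0935 | -45 0.0984 | -40 0.0992 | -35 0.0898 | -30 0.0878 | -25 0.0893 | [array([ 0.5331, -0.1476,  0.111 ])]
0.66 [256.4, 182.0] 806
((622.2957153320312, 160.37796020507812), 40.01662826538086) [0.6222648  0.16062505 0.14051816]
0.67 548 ((622.425048828125, 162.96121215820312), 41.858154296875) [0.62230507 0.16293899 0.1426905 ] 0.14461493822360316
```

View pics/after.png

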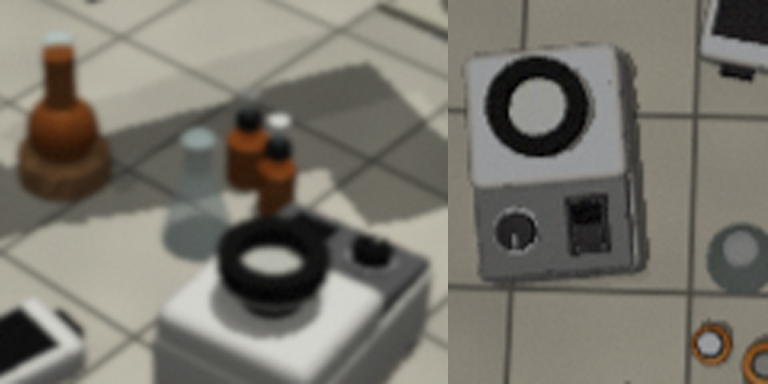

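The right part shows the rocker with its rear end now up, and depth agrees (front 0.088, rear 0.099), so the mixer is on. The flask stands undisturbed at (60,130). Next I resolve the small disagreement on the ring centre and get the cork and stopper centres the same way.

```bash
python3 - <<'E'
from h import *
T=ctrl.camera("top")
def circ(mask,z,name):
    c=max(cv2.findContours(mask.astype(np.uint8),cv2.RETR_EXTERNAL,cv2.CHAIN_APPROX_NONE)[0],key=cv2.contourArea)
    e=cv2.fitEllipse(c); print(name,np.round(e[0],2),np.round(e[1],1),at_z(T,e[0],z).round(4))
B=np.zeros((400,640),bool);B[160:207,234:282]=1
g=T["img"].max(2)
circ(B&(g<70),.145,"ring rgb")
M=B&(T["depth"]>0); v,u=np.nonzero(M); z=cloud(T,M)[:,2]; Z=np.zeros((400,640));Z[v,u]=z
circ(B&(Z>.13),.145,"ring depth")
E
```

```text
ring rgb [257.48 183.04] [30.2 31. ] [0.6199 0.1581 0.145 ]
ring depth [256.96 182.52] [30.9 31.3] [0.6212 0.1595 0.145 ]
```

```bash
python3 -m crank '{"jaw":[1,1,1],"xyz":[[-0.0005,0.0015,-0.04],[-0.0005,0.0015,-0.075],[-0.0005,0.0015,-0.09]],"rotation":[[0,0,0],[0,0,0],[0,0,0]]}'
python3 -m crank '{"jaw":[0.2,0,0,0,0,0],"xyz":[[0,0,0],[0,0,0],[0,0,0],[0,0,0],[0,0,0],[0,0,0]],"rotation":[[0,0,0],[0,0,0],[0,0,0],[0,0,0],[0,0,0],[0,0,0]]}' 40
```

```text
time: 7.18
tool_pos: [0.5272, -0.1484, 0.2673]
tool_rot: [0.178, -3.135, -0.002]
contact_force: [-1.1, -0.2, 0.1]
opening: 0.998
grip_force: 0.0
time: 7.92
tool_pos: [0.5278, -0.15, 0.2696]
tool_rot: [-0.175, 3.135, -0.002]
contact_force: [-0.2, -0.7, 6.7]
opening: 0.32
grip_force: 39.4
```

```bash
python3 -m crank '{"jaw":[0,0,0,0,0,0],"xyz":[[0,0,0.015],[0,0,0.04],[0,0,0.07],[0,0,0.11],[0,0,0.15],[0,0,0.17]],"rotation":[[0,0,0],[0,0,0],[0,0,0],[0,0,0],[0,0,0],[0,0,0]]}' 60
python3 - <<'E'
from h import *
S=ctrl.camera("scene");T=ctrl.camera("top");s=ctrl.get_state()
print(s["tool_pos"],s["opening"],s["contact_force"],s["grip_force"])
for q in("flask_bulb","flask_neck","flask"):
    for n,p in(("s",S),("t",T)): print(q,n,[(d["location"],round(d["p"],2)) for d in ctrl.place_of(p,q)[:2]])
a=cv2.resize(S["img"][110:260,230:390],None,fx=4,fy=4,interpolation=2)
cv2.imwrite("pics/lift.png",a[:,:,::-1])
m=ctrl.trace(S,"flask")[0]["pixels"]
for r in range(130,230,4):
    c=np.nonzero(m[r,230:400])[0]+230
    if len(c): print(r,c.min(),c.max(),end="; ")
E
```

```text
time: 8.68
tool_pos: [0.5271, -0.1495, 0.4416]
tool_rot: [-0.176, 3.134, -0.002]
contact_force: [0.1, -0.4, -2.6]
opening: 0.316
grip_force: 59.1
[ 0.52733782 -0.14958116  0.44137562] 0.3122382715994099 [ 0.52019132 -0.27686245 -1.8878806 ] 59.101940989494324
flask_bulb s [([285.7, 147.2], 0.81)]
flask_bulb t []
flask_neck s [([286.4, 125.1], 0.78)]
flask_neck t []
flask s [([289.8, 154.9], 0.69)]
flask t [([256.4, 183.1], 0.74)]
130 282 287; 134 281 290; 138 279 295; 142 277 298; 146 276 299; 150 277 298; 154 279 295;
```

View pics/lift.png

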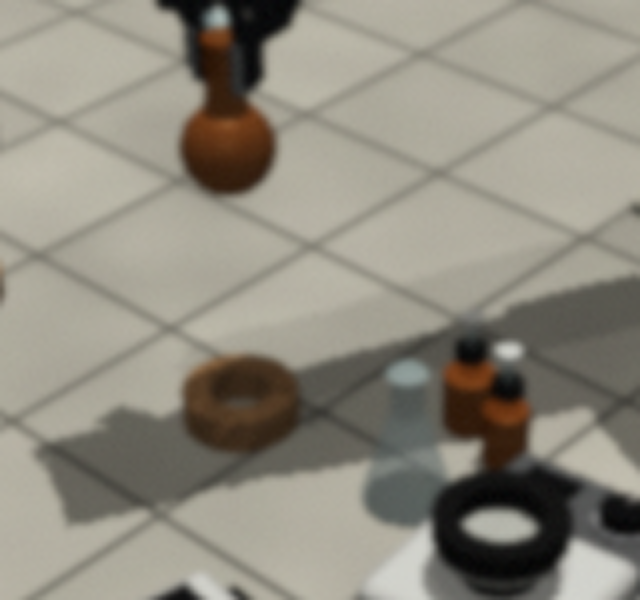

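The flask hangs upright in the fingers with its bulb at crop (228,147). The empty cork ring is at (240,402) and the cradle ring at (501,525). I carry the flask over the cradle.

```bash
python3 -m crank '{"jaw":[0,0,0,0,0,0,0,0],"xyz":[[0.007,0.022,0],[0.02,0.065,0],[0.034,0.11,0],[0.048,0.157,0],[0.062,0.204,0],[0.076,0.25,0],[0.088,0.29,0],[0.094,0.309,0]],"rotation":[[0,0,0],[0,0,0],[0,0,0],[0,0,0],[0,0,0],[0,0,0],[0,0,0],[0,0,0]]}' 60
python3 -m crank '{"jaw":[0,0,0],"xyz":[[0,0,-0.02],[0,0,-0.025],[0,0,-0.025]],"rotation":[[0,0,0],[0,0,0],[0,0,0]]}'
python3 - <<'E'
from h import *
S=ctrl.camera("scene");s=ctrl.get_state();tp=s["tool_pos"]
zb=.051+tp[2]-.2696
print(tp,s["time"],s["contact_force"],"zb",zb)
b=ctrl.place_of(S,"flask_bulb")[:1];c=ctrl.place_of(S,"cradle_seat")[:1]
print(b and (b[0]["location"],at_z(S,b[0]["location"],zb)),c and (c[0]["location"],at_z(S,c[0]["location"],.145)))
m=ctrl.trace(S,"flask")[0]["pixels"].astype(np.uint8)
rows=np.nonzero(m.any(1))[0]
for r in range(rows.min(),rows.max()+1,2):
    k=np.nonzero(m[r])[0]; print(r,k.min(),k.max(),end="; ")
# expected pixel of bulb centre if on tool axis and of ring
def px(P): 
    q=rot(S).T@(np.array(P)-S["xyz"]); return (q[:2]/q[2]*K(S)+[S["cx"],S["cy"]]).round(1), K(S)/q[2]
print("\nbulb@axis",px([tp[0],tp[1],zb]),"ring",px([.6215,.159,.145]),px([.6215,.164,.145]),px([.6265,.159,.145]))
a=cv2.resize(S["img"][130:280,280:430],None,fx=4,fy=4,interpolation=2)
cv2.imwrite("pics/hover.png",a[:,:,::-1])
E
```

```text
time: 10.12
tool_pos: [0.6218, 0.1614, 0.4377]
tool_rot: [0.179, -3.135, -0.0]
contact_force: [-0.6, -0.6, -1.5]
opening: 0.315
grip_force: 59.3
time: 10.5
tool_pos: [0.6215, 0.1587, 0.4136]
tool_rot: [0.174, -3.136, 0.0]
contact_force: [-0.3, -0.1, -2.2]
opening: 0.315
grip_force: 59.3
[0.62150262 0.15867629 0.41415508] 10.55 [-0.77611906 -0.20251404 -3.55690342] zb 0.19555508222744483
([352.4, 218.8], array([0.6233756 , 0.15286938, 0.19555508])) ([355.5, 239.3], array([0.62530794, 0.16540243, 0.145     ]))
182 354 356; 184 352 358; 186 352 359; 188 352 359; 190 351 360; 192 351 359; 194 351 359; 196 351 359; 198 350 359; 200 350 359; 202 350 359; 204 350 359; 206 350 360; 208 348 364; 210 346 366; 212 344 368; 214 343 368; 216 342 369; 218 342 369; 220 342 370; 222 342 369; 224 342 369; 226 343 368; 228 344 367; 230 346 365; 232 349 362; 
bulb@axis (array([355. , 219.5]), np.float64(455.53163315153677)) ring (array([354.4, 237.3]), np.float64(443.70358959722705)) (array([356.1, 238.2]), np.float64(444.78771651659946)) (array([353. , 238.3]), np.float64(444.8296728180601))
```

View pics/hover.png

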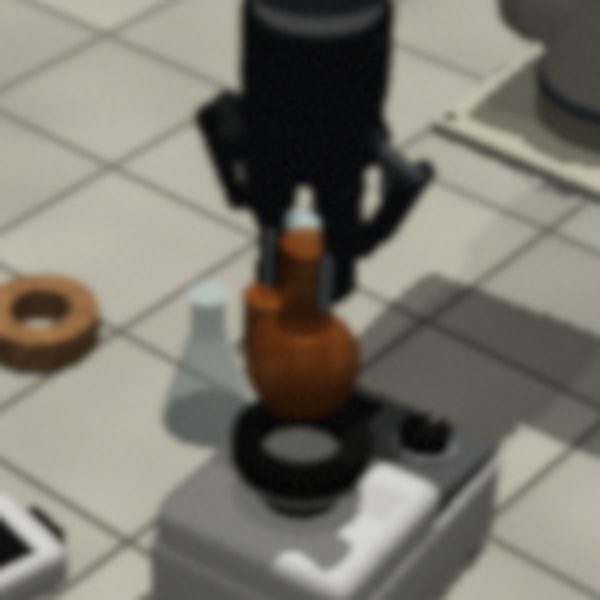

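The bulb hangs at crop (302,362), directly above the cradle ring at about (302,440), with columns matching to about 1 mm. I lower it gently.

```bash
python3 -m crank '{"jaw":[0,0,0,0,0,0],"xyz":[[0,0.0005,-0.01],[0,0.0005,-0.018],[0,0.0005,-0.024],[0,0.0005,-0.027],[0,0.0005,-0.028],[0,0.0005,-0.029]],"rotation":[[0,0,0],[0,0,0],[0,0,0],[0,0,0],[0,0,0],[0,0,0]]}' 60
python3 -m crank '{"jaw":[0,0,0,0,0],"xyz":[[0,0,-0.001],[0,0,-0.002],[0,0,-0.003],[0,0,-0.003],[0,0,-0.003]],"rotation":[[0,0,0],[0,0,0],[0,0,0],[0,0,0],[0,0,0]]}'
```

```text
time: 11.45
tool_pos: [0.6215, 0.16, 0.3853]
tool_rot: [-0.176, 3.135, 0.001]
contact_force: [-1.1, 1.9, 3.1]
opening: 0.315
grip_force: 59.4
time: 12.08
tool_pos: [0.6215, 0.1599, 0.3819]
tool_rot: [-0.176, 3.136, 0.0]
contact_force: [0.3, 2.4, 4.7]
opening: 0.304
grip_force: 59.7
```

```bash
python3 -m crank '{"jaw":[0,0,0,0,0,0],"xyz":[[0,0.0005,-0.001],[0,0.001,-0.002],[0,0.001,-0.003],[0,0.001,-0.004],[0,0.001,-0.004],[0,0.001,-0.004]],"rotation":[[0,0,0],[0,0,0],[0,0,0],[0,0,0],[0,0,0],[0,0,0]]}'
python3 -m crank '{"jaw":[0,0,0,0,0,0],"xyz":[[0,0,-0.0005],[0,0,-0.001],[0,0,-0.0015],[0,0,-0.002],[0,0,-0.002],[0,0,-0.002]],"rotation":[[0,0,0],[0,0,0],[0,0,0],[0,0,0],[0,0,0],[0,0,0]]}'
```

```text
time: 12.82
tool_pos: [0.6216, 0.1607, 0.3782]
tool_rot: [-0.176, 3.135, -0.0]
contact_force: [-0.3, 0.8, 6.2]
opening: 0.308
grip_force: 59.9
time: 13.58
tool_pos: [0.6216, 0.1607, 0.3765]
tool_rot: [-0.175, 3.135, -0.0]
contact_force: [0.0, 0.6, 7.9]
opening: 0.314
grip_force: 60.0
```

```bash
python3 -m crank '{"jaw":[0,0,0,0,0,0],"xyz":[[0,0.0003,-0.0005],[0,0.0005,-0.001],[0,0.0005,-0.0015],[0,0.0005,-0.002],[0,0.0005,-0.002],[0,0.0005,-0.002]],"rotation":[[0,0,0],[0,0,0],[0,0,0],[0,0,0],[0,0,0],[0,0,0]]}'
python3 -m crank '{"jaw":[0,0,0,0,0,0],"xyz":[[0,0,-0.0005],[0,0,-0.001],[0,0,-0.0015],[0,0,-0.0015],[0,0,-0.0015],[0,0,-0.0015]],"rotation":[[0,0,0],[0,0,0],[0,0,0],[0,0,0],[0,0,0],[0,0,0]]}'
```

```text
time: 14.32
tool_pos: [0.6216, 0.161, 0.3747]
tool_rot: [-0.175, 3.135, -0.001]
contact_force: [0.2, -0.0, 8.9]
opening: 0.312
grip_force: 60.4
time: 15.08
tool_pos: [0.6215, 0.1611, 0.3743]
tool_rot: [-0.175, 3.133, -0.001]
contact_force: [-1.2, -0.2, 16.8]
opening: 0.315
grip_force: 61.3
```

Stiffness jumped (0.4 mm of motion for 8 N), so the cradle is at its stop. I check it with the cameras.

```bash
python3 -m crank '{"jaw":[0,0,0],"xyz":[[0,0,0],[0,0,0],[0,0,0]],"rotation":[[0,0,0],[0,0,0],[0,0,0]]}'
python3 - <<'E'
from h import *
S=ctrl.camera("scene");s=ctrl.get_state();print(s["tool_pos"],s["contact_force"])
r=ctrl.trace(S,"cradle_seat")[:1]
if r: C=cloud(S,r[0]["pixels"]); print("ring z",np.percentile(C[:,2],[50,80,90,95]).round(4))
for q in("flask_bulb","cradle_seat","rocker_front"): print(q,[(d["location"],round(d["p"],2)) for d in ctrl.place_of(S,q)[:1]])
cv2.imwrite("pics/final.png",cv2.resize(S["img"][150:280,290:420],None,fx=4.4,fy=4.4,interpolation=2)[:,:,::-1])
E
```

```text
time: 15.45
tool_pos: [0.6215, 0.1611, 0.3743]
tool_rot: [-0.175, 3.133, -0.001]
contact_force: [-1.9, 0.0, 16.7]
opening: 0.312
grip_force: 61.3
[0.62151341 0.16107052 0.37433021] [-1.7715956  0.1567375 16.9909221]
ring z [0.1334 0.1358 0.1364 0.1369]
flask_bulb [([352.0, 233.1], 0.92)]
cradle_seat [([355.2, 242.1], 0.63)]
rocker_front []
```

View pics/final.png

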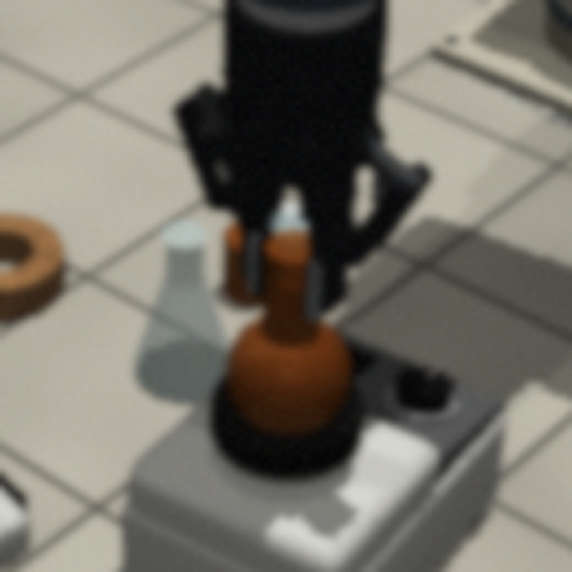

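The bulb sits centred in the ring at about (290,400). The ring's top is down from 0.145 to about 0.136, and the flask is upright with the fingers on the neck at (285,270). I hand in.

```bash
python3 -c "
from rig import ctrl
print(ctrl.close_job())"
```

```text
the job is handed in; nothing more can be done
None
```

The job is handed in, but the call returned no verdict: the mixer is switched on and the flask is upright in the cradle, held by the neck and pressed down to the stop with about 17 N from the arm.

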